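Start the autosampler run

ROBOT

A 7-joint arm with a two-finger parallel gripper is mounted at the origin on the work surface. World frame = base frame: x ahead of the robot, y to its left, z up, the work surface at z = 0. Lengths are in m, angles in rad, forces in N, time in s.
With the tool pointing down it reaches from about 0.4 to 0.875 m from the base axis. Payload 19.3 kg.
Tool frame: the origin (TCP) lies midway between the tips of the shut fingers; the grasp point (between the pads) lies 19 mm behind it (bot.pinch_z is the distance from the TCP to the grasp point, in m); z points along the fingers, y is the line along which they close (so a half turn about z gives the same grasp; the last joint's range is limited). The gripper opens to 85 mm and grips with 20 to 120 N. Pads are 22 mm wide; open, the fingers measure 114 mm over their backs; the gripper's body (76 mm by 85 mm) begins 54 mm behind the grasp point. The pads swing forward as they close: fully open they stand 13 mm farther back than shut.
Start: joints at [-0.07, 0.521, -0.036, 1.599, 0.021, 1.021, -0.113], TCP at [0.625, -0, 0.231] pointing down, gripper open.
Joint ranges: [-2.91, 2.91], [-0.3, 2.13], [-1.5, 1.42], [0.17, 2.43], [-1.26, 4.41], [0.16, 1.93], [-2.52, 2.52]. Speed limits (rad/s): [1.89, 1.89, 2.39, 2.39, 3.01, 3.01, 3.01].

INTERFACE

Orientations are given as [roll, pitch, yaw] about the fixed x, y, z axes, in that order (R = Rz(yaw) Ry(pitch) Rx(roll)).
In Python, from workcell import observe, viewer, bot gives the robot as it stands. The module is installed in compiled form; this text tells all that it offers.
- The arm moves only by the tool play_rows, never from a script. Its argument "motion" is a list of rows, each a list of 7 numbers: the shift along the tool's x, y, z in cm, then the turn, a rotation vector about the tool's x, y, z in rad, then the opening, from -1 (shut) to 1 (fully open), so that 0 is half open. A call has exactly 5 rows; each row is the pose to reach, as a shift and turn from the pose commanded when the call began, along the tool's axes at that moment; what a row does not reach only later rows make up. A row lasts 1/10 s, in which the tool goes at most 50 mm and 8.59 degrees, less where a joint would pass 70% of its speed; a pose out of reach is approached as far as the arm can. A call with a gripper value outside its range is refused whole. The fingers move at their own pace and stop on an object; "squeeze" is the grip in N (left out, the last holds). Time passes only in rows, so rows that repeat a pose let the fingers close, or fill a call up. It gives the time, the measured TCP pose, the force, the opening and the grip force at its end, in the units of the state.
- observe(): the state, without advancing time (a new reading comes with each control period).
- viewer.grab_frame(name): name is "scene" or "side" or "wrist"; returns (picture, depth): 384x512x3 uint8, red, green, blue; 384x512 float32, m along the optical axis (not along the pixel's ray), 0 where there is no reading.
- viewer.camera_info(name): a dict with "fx", "fy", "cx", "cy" (pixels), "R" (3x3) and "t" (3): a world point X has camera coordinates R X + t. Camera axes: x right, y down, z forward; pixel columns grow to the right and rows downward; lengths in m; the calibration is good to about 2 mm. A picture is of the moment at which its call begins: read the wrist's pose just before it. camera_info takes no time and is no camera call; for the wrist camera it gives the pose at the moment of the call.
- bot.job_done(): hands the job in; it is judged then, once.
The state is a dict: "clock": time; "qpos": joint angles; "qd": joint speeds; "joint_efforts": joint torques, N m; "position": TCP position; "tool_rot": TCP orientation; "force": force on the tool from outside, world axes, zero at the start; "moment": the same for the moment, N m; "grip_width": finger opening in m; "finger_force": force on a finger pad.
Only numpy, scipy, OpenCV 4.12 (cv2) and the standard library are available. Lean on these libraries where they do the work, as an engineer would, in place of code of your own. Each camera call takes 0.05 s, during which the arm holds its last target. There are 200 camera calls.

TASK

Start the sample run by pressing three controls with your fingertips, in this order: push down the raised end of the power box's rocker so that it is switched on, then press the pump's wide bar key fully down so that it stays down, and last press the autosampler's large round button fully down and let it spring back up. Press neither of the small round buttons beside them, pick nothing up, and leave all the loose glassware and tools standing or lying where they are.

Things in the scene. Friction and masses are not known exactly. Their poses are not given: they have to be found in the camera images.
- power_box: power box: fixed cream box 150 (x) x 120 (y) x 70 mm high; on top only a grey rocker and, near the far edge, two black fuse caps (18 mm across, 10 mm high). Origin under its centre; x from front to back, z up
- rocker_pivot (a point): fixed pivot of the rocker, mid-width, 74.5 mm above the table, axes of the power box. The rocker is a grey shallow V, 46 mm long along x, 32 mm wide, its two halves 23 mm each side of the pivot. Off: near half level, far half (+x) stands up by 0.4 rad, its end about 9 mm higher. On: far half level, its top 77 mm above the table
- rocker_raised_end (a point): point on top of the rocker's far half, the one that stands up while off, 16 mm out from the pivot; moves down about 6 mm from off to on
- rocker (a joint): rocker angle in rad: 0 off, 0.4 fully on. It stays where it is left; about 0.05 N m turns it (some 3 N at the raised end)
- pump: pump: fixed cream box 200 (x) x 130 (y) x 108 mm high, a round roller head (84 mm across, sticking out 30 mm) on its front face; a bar key and a small round button on top. Origin under its centre; x from front to back, z up
- bar_key_top (a point): centre of the upper face of the pump's bar key, a grey rectangular key 24 x 50 mm (long along the pump's y), standing 13 mm proud of the pump's top; 121 mm above the table when up. Axes of the pump
- bar_key (a joint): travel of the bar key in m, straight down: 0 up, 0.007 fully down. A latching key: about 3 N moves it and it stays where it is left
- autosampler: autosampler: a fixed cream console (100 x 170 x 70 mm high) with two round buttons on top, and behind it a white vial carousel 160 mm across, 117 mm high at its hub, centre 125 mm behind the large button. Origin on the table 40 mm in front of the carousel's centre; x from front to back, z up
- start_button_top (a point): centre of the upper face of the autosampler's large round button, grey, 36 mm across, in a black collar, about 92 mm above the table when up. Axes of the autosampler
- start_button (a joint): travel of the large round button in m, straight down: 0 up, 0.006 fully down; a spring brings it back; fully down takes about 5 N
- pump_small_button_top (a point): top of the small round button (16 mm across, 125 mm above the table) on the pump, 68 mm to the right (pump's -y) of the bar key's centre: not to be pressed
- pump_small_button (a joint): its travel in m: 0 up, 0.005 down
- sampler_small_button_top (a point): top of the small round button (16 mm across, 91 mm above the table) on the autosampler, 75 mm to the right (-y) of the large one: not to be pressed
- sampler_small_button (a joint): its travel in m: 0 up, 0.005 down
- vial: loose glass vial with white cap, 24 mm across, 45 mm high, standing on the pump's top behind the keys; origin under its centre
- reagent_jar: loose amber jar, 36 mm across, 70 mm high, between two of the machines; origin under its centre
- beaker: loose clear beaker, 36 mm across, 60 mm high, between two of the machines; origin under its centre
- flask: loose white bottle, 60 mm across, 160 mm high, behind the machines; origin under its centre
- can: loose aluminium can, 56 mm across, 90 mm high, behind the machines; origin under its centre
- wrench: loose steel wrench, 140 mm long, lying in front of the machines; its x axis runs along it
- dish: loose glass dish, 80 mm across, 15 mm high, in front of the machines; origin under its centre

How it is judged:
On the way, in this order (a step that is already met when the one before it is completed fails the run):
1. the rocker is pressed over to on (value of joint rocker above 0.3 rad), for 0.05 s.
2. the bar key is pressed down (value of joint bar_key above 0.005 m), for 0.05 s.
3. the large round button is pressed down (value of joint start_button above 0.004 m), for 0.05 s.
At the end, for the whole second after the job is handed in: the rocker is on (over 0.3 of 0.4 rad), the bar key is down (over 5 of 7 mm), the large round button was pressed after that (over 4 of 6 mm) and is up again (under 1.5 mm), both small buttons are up, and every loose thing is within 30 mm of where it stood (value of joint rocker above 0.3 rad and value of joint bar_key above 0.005 m and value of joint each of start_button, pump_small_button, sampler_small_button below 0.0015 m and distance of each of vial, reagent_jar, beaker, flask, can, wrench, dish from where it was at the start of the episode below 0.03 m); the robot touches nothing.
It fails at once if the bar key is pressed while the rocker is still off (value of joint bar_key above 0.003 m and value of joint rocker below 0.25 rad).
It fails at once if the large round button is pressed while the bar key is still up (value of joint start_button above 0.003 m and value of joint bar_key below 0.004 m).
It fails at once if a small round button is pressed (value of joint any of pump_small_button, sampler_small_button above 0.0025 m).
It fails at once if a loose bystander is lifted, knocked over or pushed away (distance of any of vial, reagent_jar, beaker, flask, can, wrench, dish from where it was at the start of the episode above 0.03 m or angle between any of vial, reagent_jar, beaker, flask, can, dish's own z axis and vertical above 0.5 rad).
It also fails if it takes over 54 s, if anything falls off the work surface, if the arm or the gripper's body presses on something with over 40 N, if the wrist force passes 120 N, or if a joint passes its speed limit or range.

## Working session

There is one attempt and no reset: what is moved stays moved. The work goes in short steps, Python scripts to look and compute and a tool call to move; the robot and the scene stay as the last step left them, time stands still between calls to the robot, and variables do not carry over. Pictures are saved under pics/ and viewed, at most 10 in all, crops included, and the job is handed in when it is done.

Besides the shell and the picture viewer there is one more tool, called after "Emit:" as a command line: name --pt "numbers of a row" for each row, then --argument value for the rest. play_rows: Moves the arm, as the interface text tells. Its arguments: {"type":"object","properties":{"motion":{"type":"array"},"squeeze":{"type":"number"}},"required":["motion"]}

```bash
mkdir -p pics
cat > h.py <<'E'
import numpy as np, cv2, sys
from workcell import observe, viewer, bot
def cap(n,f):
    c=viewer.camera_info(n); p,d=viewer.grab_frame(n)
    cv2.imwrite('pics/%s.png'%f,p[:,:,::-1]); np.savez('pics/%s.npz'%f,p=p,d=d,**{k:np.array(c[k]) for k in c})
def pt(f,u,v,w=1):
    z=np.load('pics/%s.npz'%f); q=z['d'][v-w:v+w+1,u-w:u+w+1]; q=np.median(q[q>0])
    X=np.array([(u-z['cx'])/z['fx']*q,(v-z['cy'])/z['fy']*q,q])
    return z['R'].T@(X-z['t'])
E
python3 - <<'E'
from h import *
for n in ['scene','side','wrist']:
    cap(n,n+'0')
a=[cv2.imread('pics/%s0.png'%n) for n in ['scene','side']]
cv2.imwrite('pics/scene0b.png',cv2.resize(a[0],(800,600),interpolation=2)); cv2.imwrite('pics/side0b.png',cv2.resize(a[1],(800,600),interpolation=2))
for n in ['scene','side','wrist']:
    c=viewer.camera_info(n); print(n,-np.array(c['R']).T@c['t'],np.array(c['R'])[2])
s=observe();print(s)
E
```

```text
scene [ 1.09932685 -0.13821489  0.67692541] [-0.68627341  0.15355423 -0.71095001]
side [-0.15575539  0.80657325  0.89612786] [ 0.53743478 -0.60570957 -0.5867536 ]
wrist [0.62419913 0.0811616  0.37334841] [-8.96187401e-04 -3.17923914e-01 -9.48115806e-01]
{'clock': 0.15, 'qpos': array([-0.07018202,  0.52187517, -0.03633493,  1.5998365 ,  0.02119686,
        1.02108452, -0.11280169]), 'qd': array([ 4.55817369e-04,  1.04331648e-04, -2.57163236e-03, -1.73423671e-03,
       -9.74985197e-05,  3.54031397e-04, -1.38908065e-03]), 'joint_efforts': array([ 4.00798544e-04, -9.27376485e+01,  1.98035471e+00, -3.70049715e+01,
        1.79930578e-02,  6.46477114e-03, -1.41420460e-05]), 'position': array([ 6.24770008e-01, -3.34509421e-05,  2.30873583e-01]), 'tool_rot': array([-3.14077513e+00,  4.67169396e-05,  1.57076848e+00]), 'force': array([ 0.59160502, -0.60175018, -0.18660227]), 'moment': array([ 0.02922727, -0.0161324 ,  0.02094764]), 'finger_force': 0.0, 'grip_width': 0.08532909085735475}
```

View pics/scene0b.png

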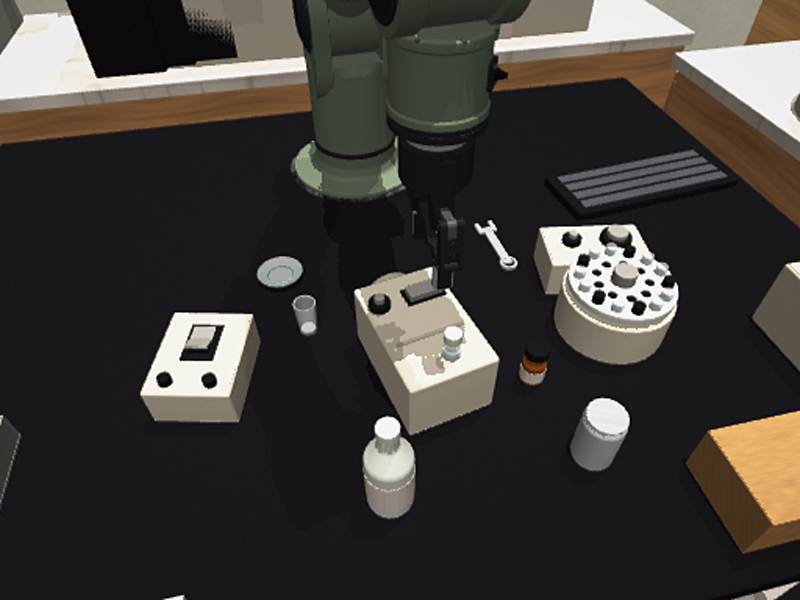

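View pics/side0b.png

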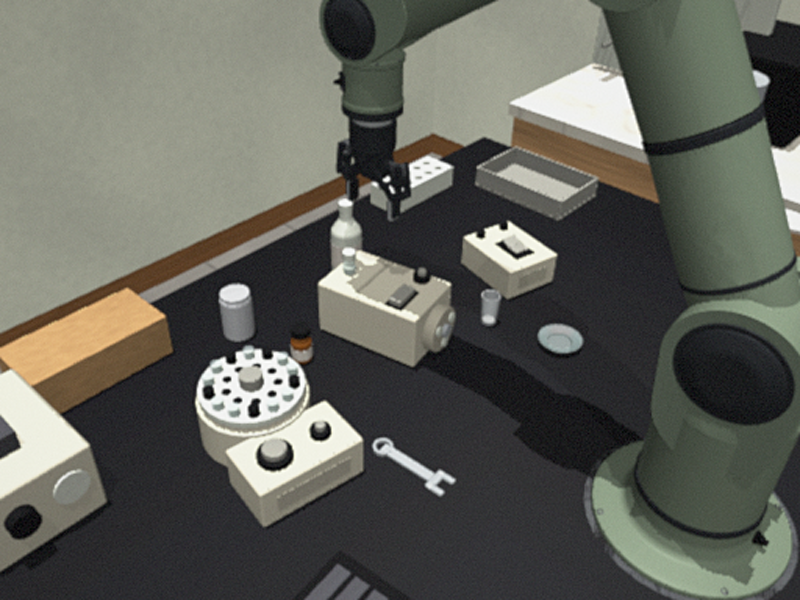

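The scene view shows the power box at (200,365), with the rocker at (201,340); the pump with its bar key at (423,291); and the autosampler's button at (618,235). In the side view the bar key is at (402,296), the large button at (274,453) and the rocker at (515,245). Next I'll measure these points.

Run:
```python
from h import *
def P(l,f,U,V): print(l,f,pt(f,round(U*.64),round(V*.64)).round(4))
P('rock','scene0',203,334);P('rock','scene0',203,346);P('rock','side0',514,243)
P('boxcornerNL','scene0',253,316);P('NR','scene0',178,315);P('FR','scene0',147,390);P('FL','scene0',237,394)
P('key','scene0',423,291);P('key','side0',402,296);P('pumpbtn','scene0',379,299);P('pumpbtn','side0',422,272)
P('start','scene0',618,232);P('start','side0',274,449);P('ssmall','side0',320,427);P('ssmall','scene0',571,236);P('hub','side0',250,373)
P('vial','side0',349,258);P('hub','scene0',625,268)
a=cv2.imread('pics/scene0.png')
def crop(im,u,v,w,h,s): return cv2.resize(im[v:v+h,u:u+w],(w*s,h*s),interpolation=cv2.INTER_CUBIC)
b=cv2.imread('pics/side0.png')
cv2.imwrite('pics/c1.png',np.vstack([np.hstack([crop(a,88,190,80,60,5),crop(a,225,165,80,60,5)]),np.hstack([crop(b,290,135,80,60,5),crop(b,150,255,80,60,5)])]))
```

```text
rock scene0 [ 0.5231 -0.3     0.0789]
rock scene0 [ 0.5499 -0.2978  0.0854]
rock side0 [ 0.5315 -0.3041  0.0779]
boxcornerNL scene0 [ 0.4269 -0.2412  0.0038]
NR scene0 [ 0.4678 -0.3395  0.0697]
FR scene0 [ 0.5988 -0.3723  0.0696]
FL scene0 [ 0.6059 -0.2625  0.0379]
key scene0 [0.5494 0.0134 0.1217]
key side0 [0.5365 0.0211 0.1214]
pumpbtn scene0 [ 0.559  -0.0512  0.13  ]
pumpbtn side0 [ 0.5513 -0.0474  0.1283]
start scene0 [0.458  0.3705 0.0942]
start side0 [0.4497 0.3757 0.0936]
ssmall side0 [0.4352 0.3022 0.0912]
ssmall scene0 [0.4444 0.2919 0.0878]
hub side0 [0.569  0.3181 0.1186]
vial side0 [0.6535 0.0312 0.1476]
hub scene0 [0.5679 0.3156 0.1183]
```

View pics/c1.png

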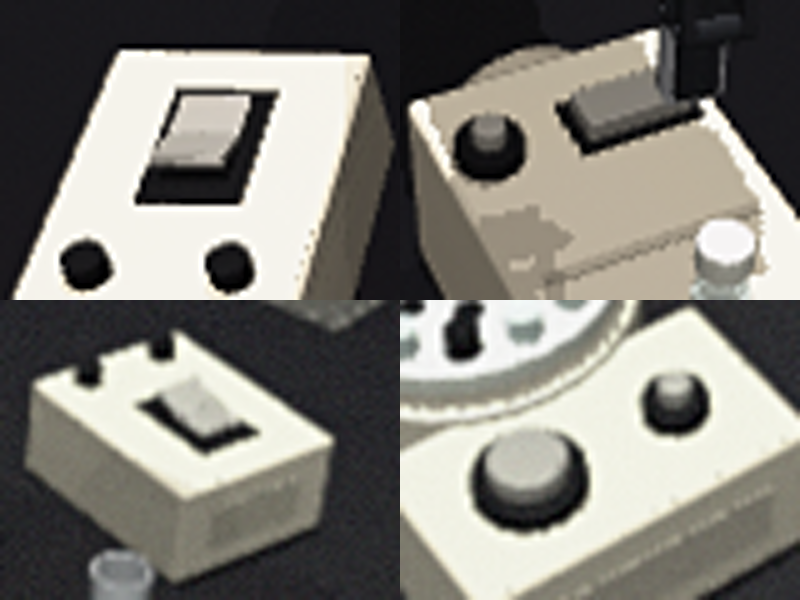

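View pics/wrist0.png

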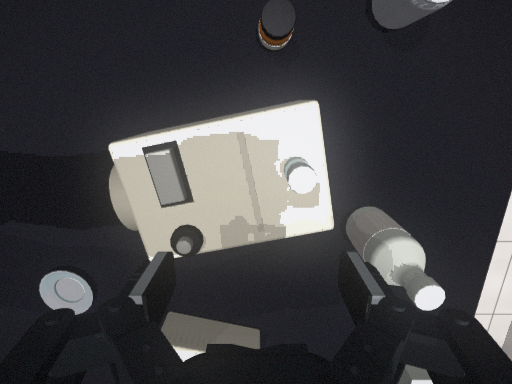

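In the crops, the rocker's raised half ends at about crop (193,155). The wrist picture shows the whole bar key, centred near (168,177), and the pump's small button at (184,243).

Run:
```python
from h import *
for l,f,u,v in [('near','scene0',131,210),('fold','scene0',130,216),('raisedmid','scene0',128,219),('farend','scene0',127,221),('sidefarend','side0',328,153),('sidefold','side0',330,157),('sidenear','side0',335,161),
 ('boxNL','scene0',160,202),('boxNR','scene0',113,202),('key','wrist0',168,177),('keyL','wrist0',160,151),('keyR','wrist0',177,201),('psmall','wrist0',184,243),('pumpFL','wrist0',114,148),('BL','wrist0',314,106),('BR','wrist0',328,226),('vial','wrist0',302,179),
 ('start','side0',176,287),('startL','side0',168,289),('startR','side0',183,288),('ssm','side0',205,272)]:
    print(l,pt(f,u,v).round(4))
z=np.load('pics/scene0.npz')
V,U=np.mgrid[0:384,0:512]; d=z['d']; X=np.stack([(U-z['cx'])/z['fx']*d,(V-z['cy'])/z['fy']*d,d],-1); W=(X-z['t'])@z['R']
m=(W[...,2]>.0735)&(U>112)&(U<142)&(V>205)&(V<225); w=W[m]
print(m.sum(),w.mean(0),w.min(0),w.max(0))
for q in sorted(w.tolist(),key=lambda q:q[0])[::12]: print(np.round(q,4))
# button
z=np.load('pics/side0.npz'); d=z['d']; X=np.stack([(U-z['cx'])/z['fx']*d,(V-z['cy'])/z['fy']*d,d],-1); W=(X-z['t'])@z['R']
m=(W[...,2]>.089)&(U>160)&(U<192)&(V>277)&(V<300); w=W[m];print(m.sum(),w.mean(0),w.min(0),w.max(0))
```

```text
near [ 0.5103 -0.2984  0.0779]
fold [ 0.5276 -0.3003  0.0774]
raisedmid [ 0.5423 -0.3024  0.0845]
farend [ 0.5487 -0.304   0.0857]
sidefarend [ 0.5402 -0.3101  0.0822]
sidefold [ 0.5275 -0.3042  0.0759]
sidenear [ 0.5059 -0.3006  0.0729]
boxNL [ 0.4905 -0.2358  0.0685]
boxNR [ 0.4675 -0.3417  0.0699]
key [0.5434 0.015  0.121 ]
keyL [0.5382 0.0385 0.1195]
keyR [ 0.5493 -0.0085  0.1201]
psmall [ 0.5549 -0.0478  0.1289]
pumpFL [0.492  0.0393 0.1083]
BL [0.6748 0.0765 0.1074]
BR [ 0.6964 -0.0395  0.1078]
vial [0.6602 0.0219 0.153 ]
start [0.4482 0.3742 0.0935]
startL [0.4578 0.3885 0.0913]
startR [0.4404 0.3619 0.0865]
ssm [0.4372 0.3004 0.0916]
218 [ 0.53654628 -0.30038361  0.08890603] [ 0.50446643 -0.32339564  0.07471586] [ 1.09932685 -0.13821489  0.67692541]
[ 0.5045 -0.3135  0.0786]
[ 0.5081 -0.3133  0.0791]
[ 0.5118 -0.313   0.0798]
[ 0.5132 -0.3085  0.0802]
[ 0.5157 -0.2854  0.0771]
[ 0.5185 -0.2895  0.0779]
[ 0.5211 -0.2937  0.0784]
[ 0.5227 -0.2859  0.075 ]
[ 0.5251 -0.2893  0.0784]
[ 0.5271 -0.3024  0.0774]
[ 0.531  -0.2953  0.0798]
[ 0.5337 -0.2893  0.078 ]
[ 0.537  -0.3051  0.0826]
[ 0.5406 -0.3107  0.0848]
[ 0.5428 -0.2963  0.0835]
[ 0.5455 -0.3213  0.0832]
[ 0.5475 -0.3016  0.0869]
[ 0.5499 -0.3016  0.0865]
[ 1.0993 -0.1382  0.6769]
174 [0.44047259 0.38294202 0.1063261 ] [-0.15575539  0.35756807  0.089056  ] [0.46991171 0.80657325 0.89612786]
```

Emit:
play_rows --pt "-4 -1 0 0 0 0 -1" --pt "-9 -2.5 0 0 0 0 -1" --pt "-14 -4 0 0 0 0 -1" --pt "-19 -5 0 0 0 0 -1" --pt "-23 -6 0 0 0 0 -1" --squeeze 30

```text
clock: 0.65
position: [0.5641, -0.2322, 0.2313]
tool_rot: [-3.142, 0.0, 1.57]
force: [0.8, -0.2, 0.3]
grip_width: 0.0122
finger_force: 0.0
```

Emit:
play_rows --pt "-3 -1 1 0 0 0 -1" --pt "-6 -1.9 4 0 0 0 -1" --pt "-7.5 -1.9 8 0 0 0 -1" --pt "-7.5 -1.9 10 0 0 0 -1" --pt "-7.5 -1.9 10 0 0 0 -1"

```text
clock: 1.15
position: [0.5442, -0.3047, 0.1283]
tool_rot: [-3.137, -0.002, 1.57]
force: [0.3, 1.0, 0.2]
grip_width: 0.0
finger_force: 0.0
```

Run:
```python
from h import *
s=observe();print(s['clock'],s['position'],s['tool_rot'],s['force'],s['grip_width'])
for n in ['scene','side']: cap(n,n+'1')
a=cv2.imread('pics/scene1.png');b=cv2.imread('pics/side1.png')
cv2.imwrite('pics/c2.png',np.hstack([cv2.resize(a[170:250,90:170],(400,400),interpolation=2),cv2.resize(b[115:195,285:365],(400,400),interpolation=2)]))
```

```text
1.15 [ 0.54424177 -0.30465676  0.12832683] [-3.13696766e+00 -2.16655916e-03  1.57005928e+00] [0.30591285 0.96068159 0.1595305 ] 3.238073532093756e-05
```

View pics/c2.png

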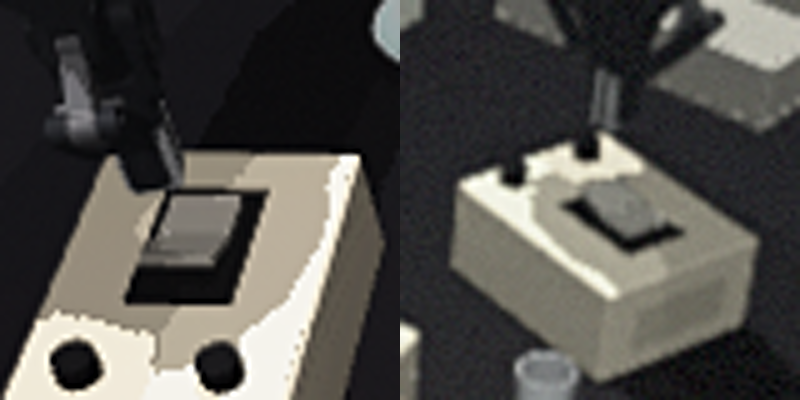

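The closed fingertips are directly over the rocker's raised half, so I'll descend.

Emit:
play_rows --pt "0 0.1 1.5 0 0 0 -1" --pt "0 0.1 3 0 0 0 -1" --pt "0 0.1 3.8 0 0 0 -1" --pt "0 0.1 4.5 0 0 0 -1" --pt "0 0.1 5 0 0 0 -1"

```text
clock: 1.75
position: [0.5476, -0.305, 0.081]
tool_rot: [3.141, 0.0, 1.571]
force: [3.0, -0.3, 4.4]
grip_width: 0.0002
finger_force: 1.7
```

Emit:
play_rows --pt "0 0 0.1 0 0 0 -1" --pt "0 0 0.2 0 0 0 -1" --pt "0 0 0.2 0 0 0 -1" --pt "0 0 0.2 0 0 0 -1" --pt "0 0 0.2 0 0 0 -1"

```text
clock: 2.25
position: [0.547, -0.3051, 0.0795]
tool_rot: [3.141, 0.0, 1.571]
force: [1.5, 0.0, 2.5]
grip_width: -0.0001
finger_force: 1.3
```

Emit:
play_rows --pt "0 0 0.1 0 0 0 -1" --pt "0 0 0.2 0 0 0 -1" --pt "0 0 0.3 0 0 0 -1" --pt "0 0 0.3 0 0 0 -1" --pt "0 0 0.3 0 0 0 -1"

```text
clock: 2.75
position: [0.5472, -0.3051, 0.0769]
tool_rot: [3.141, 0.0, 1.571]
force: [-0.6, 1.0, 12.5]
grip_width: -0.0001
finger_force: 6.7
```

Emit:
play_rows --pt "0 0 0.1 0 0 0 -1" --pt "0 0 0.1 0 0 0 -1" --pt "0 0 -1.5 0 0 0 -1" --pt "0 0 -5 0 0 0 -1" --pt "0 0 -10 0 0 0 -1"

```text
clock: 3.25
position: [0.5454, -0.3044, 0.1756]
tool_rot: [-3.137, -0.002, 1.571]
force: [0.8, -0.1, -0.1]
grip_width: -0.0002
finger_force: 0.0
```

Emit:
play_rows --pt "2 0 -3 0 0 0 -1" --pt "7 0 -3 0 0 0 -1" --pt "12 0 -3 0 0 0 -1" --pt "17 0 -3 0 0 0 -1" --pt "21 0 -3 0 0 0 -1"

```text
clock: 3.75
position: [0.5463, -0.0922, 0.2065]
tool_rot: [-3.141, -0.0, 1.572]
force: [0.9, 0.8, 0.5]
grip_width: -0.0001
finger_force: 0.0
```

Run:
```python
from h import *
s=observe();print(s['clock'],s['position'],s['tool_rot'],s['force'],s['grip_width'])
for n in ['scene','side']: cap(n,n+'2')
a=cv2.imread('pics/scene2.png');b=cv2.imread('pics/side2.png')
for u,v in [(131,210),(130,216),(128,219),(127,221)]: print(pt('scene2',u,v).round(4))
cv2.imwrite('pics/c3.png',np.hstack([cv2.resize(a[170:250,90:170],(400,400),interpolation=2),cv2.resize(b[115:195,285:365],(400,400),interpolation=2)]))
```

```text
3.75 [ 0.54633364 -0.09223951  0.20652502] [-3.14108805e+00 -4.42270923e-04  1.57198054e+00] [0.93687278 0.78629229 0.50964711] -0.00010706573531869571
[ 0.5165 -0.2967  0.0842]
[ 0.5288 -0.2999  0.0786]
[ 0.5366 -0.304   0.0785]
[ 0.542  -0.306   0.0785]
```

View pics/c3.png

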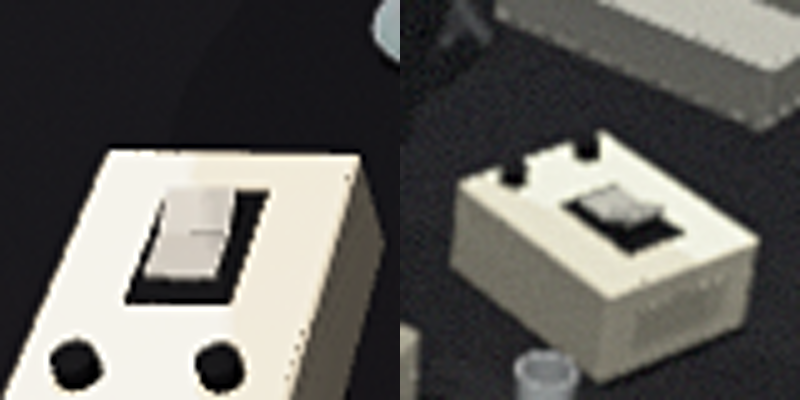

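The far half is now level (0.0785) and the near half is raised, so the rocker is on. Next is the bar key at about (0.5435, 0.015).

Emit:
play_rows --pt "4 -0.2 0 0 0 0 -1" --pt "8 -0.3 0 0 0 0 -1" --pt "10.8 -0.3 1 0 0 0 -1" --pt "10.8 -0.3 4 0 0 0 -1" --pt "10.8 -0.3 7 0 0 0 -1"

```text
clock: 4.35
position: [0.544, 0.0136, 0.1359]
tool_rot: [3.141, 0.0, 1.572]
force: [0.6, -1.4, -0.8]
grip_width: 0.0001
finger_force: 0.0
```

Emit:
play_rows --pt "0 0 0.5 0 0 0 -1" --pt "0 0 1.0 0 0 0 -1" --pt "0 0 1.4 0 0 0 -1" --pt "0 0 1.7 0 0 0 -1" --pt "0 0 1.9 0 0 0 -1"

```text
clock: 4.85
position: [0.5445, 0.0128, 0.118]
tool_rot: [3.14, 0.0, 1.57]
force: [0.2, -1.4, 3.1]
grip_width: 0.0
finger_force: 1.4
```

Emit:
play_rows --pt "0 0 0.2 0 0 0 -1" --pt "0 0 0.4 0 0 0 -1" --pt "0 0 0.5 0 0 0 -1" --pt "0 0 0.5 0 0 0 -1" --pt "0 0 0.5 0 0 0 -1"

```text
clock: 5.35
position: [0.5447, 0.0128, 0.1138]
tool_rot: [3.14, 0.0, 1.57]
force: [-6.0, -2.0, 29.8]
grip_width: 0.0001
finger_force: 14.8
```

The force rose to 30 N at z = 0.114, so the key is fully down. I'll lift off and move to the large button.

Emit:
play_rows --pt "0 0 -1 0 0 0 -1" --pt "0 0 -4 0 0 0 -1" --pt "0 0 -9 0 0 0 -1" --pt "4 -1 -9 0 0 0 -1" --pt "8.5 -2 -9 0 0 0 -1"

```text
clock: 5.85
position: [0.5243, 0.0979, 0.2038]
tool_rot: [3.139, -0.0, 1.567]
force: [1.2, 0.7, -0.9]
grip_width: 0.0002
finger_force: 0.0
```

Emit:
play_rows --pt "5 -1 0 0 0 0 -1" --pt "10 -2.5 0 0 0 0 -1" --pt "14 -4 0 0 0 0 -1" --pt "18 -5 0 0 0 0 -1" --pt "22 -6 0 0 0 0 -1"

```text
clock: 6.35
position: [0.463, 0.3197, 0.2025]
tool_rot: [-3.141, -0.0, 1.571]
force: [0.7, -0.2, 1.0]
grip_width: 0.0001
finger_force: 0.0
```

Run:
```python
from h import *
s=observe();print(s['clock'],s['position'],s['tool_rot'],s['force'],s['grip_width'])
for n in ['scene','wrist']: cap(n,n+'3')
print(pt('scene3',271,186),pt('scene3',266,187),pt('scene3',243,191))
a=cv2.imread('pics/scene3.png');b=cv2.imread('pics/wrist3.png')
cv2.imwrite('pics/c4.png',np.hstack([cv2.resize(a[150:250,220:320],(350,350),interpolation=2),cv2.resize(b,(450,350))]))
```

```text
6.35 [0.46298373 0.3197265  0.20246571] [-3.14143574e+00 -3.71625436e-05  1.57125643e+00] [ 0.74729486 -0.20365477  1.03736666] 0.00012512718086728135
[0.54373768 0.01490677 0.11602368] [0.54403472 0.00337113 0.11572091] [ 0.55856771 -0.05110894  0.12954551]
```

View pics/c4.png

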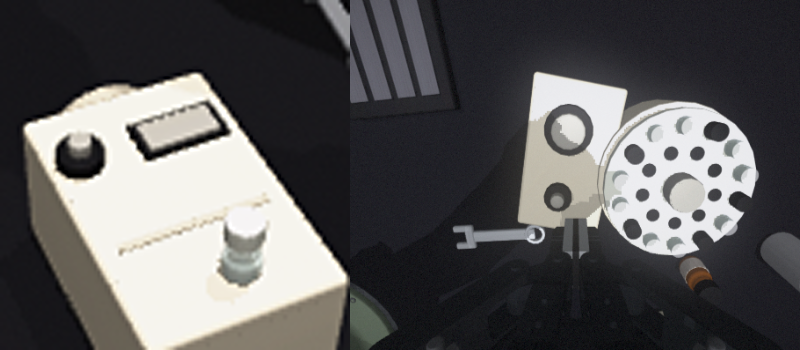

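The key is sunk to z ≈ 0.115, so it is down. In the wrist view the large button is at panel (570,131), which is pixel (250,144).

Run:
```python
from h import *
for u,v in [(250,144),(244,144),(256,144),(250,138),(250,150),(236,220)]: print(pt('wrist3',u,v).round(4))
s=observe();print(s['position'])
```

```text
[0.4535 0.3721 0.092 ]
[0.4482 0.372  0.0915]
[0.4587 0.3721 0.0919]
[0.4535 0.3773 0.092 ]
[0.4535 0.3668 0.0916]
[0.44   0.2991 0.0909]
[0.46132972 0.32375967 0.20225095]
```

Emit:
play_rows --pt "3 -0.5 0 0 0 0 -1" --pt "4.9 -0.9 1 0 0 0 -1" --pt "4.9 -0.9 5 0 0 0 -1" --pt "4.9 -0.9 8.5 0 0 0 -1" --pt "4.9 -0.9 10 0 0 0 -1"

```text
clock: 6.95
position: [0.4538, 0.366, 0.0996]
tool_rot: [-3.139, 0.003, 1.571]
force: [-0.5, 0.2, 0.3]
grip_width: -0.0002
finger_force: 0.0
```

Emit:
play_rows --pt "0 0 0.4 0 0 0 -1" --pt "0 0 0.8 0 0 0 -1" --pt "0 0 1.1 0 0 0 -1" --pt "0 0 1.3 0 0 0 -1" --pt "0 0 1.4 0 0 0 -1"

```text
clock: 7.45
position: [0.4556, 0.3674, 0.0891]
tool_rot: [3.14, -0.001, 1.571]
force: [1.4, -0.8, 3.2]
grip_width: 0.0
finger_force: 1.5
```

Emit:
play_rows --pt "0 0 0.2 0 0 0 -1" --pt "0 0 0.4 0 0 0 -1" --pt "0 0 0.5 0 0 0 -1" --pt "0 0 0.5 0 0 0 -1" --pt "0 0 0.5 0 0 0 -1"

```text
clock: 7.95
position: [0.4558, 0.3674, 0.0855]
tool_rot: [3.14, -0.001, 1.57]
force: [-5.5, -6.2, 38.4]
grip_width: 0.0
finger_force: 19.4
```

The button bottomed out at 38 N, so I'll lift straight up and check.

Emit:
play_rows --pt "0 0 -1 0 0 0 -1" --pt "0 0 -4 0 0 0 -1" --pt "0 0 -8 0 0 0 -1" --pt "0 0 -12 0 0 0 -1" --pt "0 0 -15 0 0 0 -1"

```text
clock: 8.45
position: [0.455, 0.3671, 0.2356]
tool_rot: [3.141, -0.001, 1.571]
force: [0.3, -0.1, -0.5]
grip_width: 0.0001
finger_force: 0.0
```

Emit:
play_rows --pt "0 0 0 0 0 0 -1" --pt "0 0 0 0 0 0 -1" --pt "0 0 0 0 0 0 -1" --pt "0 0 0 0 0 0 -1" --pt "0 0 0 0 0 0 -1"

```text
clock: 8.95
position: [0.4547, 0.3668, 0.2324]
tool_rot: [-3.14, 0.001, 1.571]
force: [0.1, -0.3, 0.2]
grip_width: -0.0002
finger_force: 0.0
```

Run:
```python
from h import *
for n in ['scene','side']: cap(n,n+'4')
print('key',pt('scene4',271,186),'start',pt('side4',176,287),'before',pt('side0',176,287),'rock',pt('scene4',128,219),pt('scene4',131,210))
print('small',pt('side4',205,272),pt('scene4',243,191))
a=cv2.imread('pics/scene4.png');b=cv2.imread('pics/side4.png')
cv2.imwrite('pics/c5.png',np.hstack([cv2.resize(a,(400,300)),cv2.resize(b,(400,300))]))
```

```text
key [0.54277607 0.01517179 0.11505288] start [0.44852981 0.37400989 0.09309946] before [0.44820666 0.37424122 0.0935289 ] rock [ 0.53646295 -0.30406514  0.07831024] [ 0.51652439 -0.29667012  0.08418241]
small [0.43769437 0.29993669 0.09089847] [ 0.55889572 -0.05116178  0.12987753]
```

View pics/c5.png

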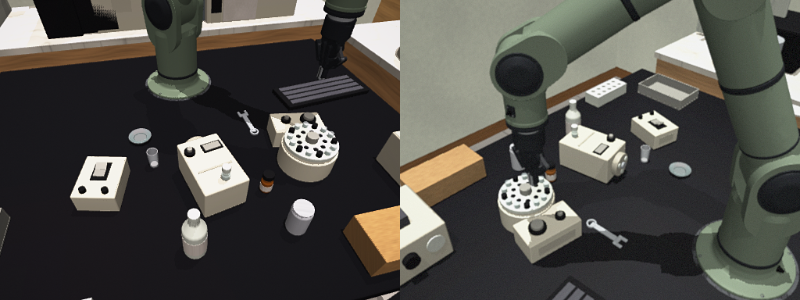

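The rocker is on, the key is down and the button is back up. Both small buttons are up, and all the glassware and tools are where they started.

```bash
python3 -c "
from workcell import bot
print(bot.job_done())"
```

```text
the job is handed in; nothing more can be done
None
```

I pressed the rocker, bar key and large round button in that order, and the last camera check showed the rocker on, the key down, the button back up and nothing else disturbed; the job is handed in, but no verdict was returned.

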